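Pin a microscope stage with a tapered locking pin

ROBOT

A 7-joint arm with a two-finger parallel gripper is mounted at the origin on the work surface. World frame = base frame: x ahead of the robot, y to its left, z up, the work surface at z = 0. Lengths are in m, angles in rad, forces in N, time in s.
With the tool pointing down it reaches from about 0.375 to 0.925 m from the base axis. Payload 3.1 kg.
Tool frame: the origin (TCP) lies midway between the tips of the shut fingers; the grasp point (between the pads) lies 19 mm behind it; z points along the fingers, y is the direction in which the jaws open and shut (so a half turn about z gives the same grasp; the last joint's range is limited). The gripper opens to 85 mm and grips with 20 to 120 N. Pads are 22 mm wide; open, the fingers measure 114 mm over their backs; the gripper's body (76 mm by 85 mm) begins 54 mm behind the grasp point. The pads swing forward as they close: fully open they stand 13 mm farther back than shut.
Start: joints at [-1.417, 0.383, 0.044, 1.598, -0.018, 1.161, -0.05], TCP at [0.162, 0.63, 0.231] pointing down, gripper open.
Joint ranges: [-2.61, 2.61], [-0.41, 2.15], [-1.48, 1.57], [0, 2.5], [-1.57, 4.71], [0.05, 1.97], [-2.85, 2.85]. Speed limits (rad/s): [2.79, 2.79, 3.14, 3.14, 3.14, 3.14, 3.14].

INTERFACE

Orientations are given as a rotation vector (axis times angle).
In Python, from workcell import * gives the robot as it stands.
- The arm moves only by the tool carry_out, never from a script. Its argument "moves" is a list of rows, each a list of 5 numbers: the opening, from -1 (shut) to 1 (fully open), then the shift along the tool's x, y, z normalised to -1 to 1, where 1 is 0.2 m, then the turn about the tool's z normalised to -1 to 1, where 1 is 1.5 rad. A call has 1 to 5 rows; each row is the pose to reach, as a shift and turn from the pose measured when the call began, along the tool's axes at that moment; what a row does not reach only later rows make up. A row lasts 1/10 s, in which the tool goes at most 50 mm and 8.59 degrees, less where a joint would pass 70% of its speed; a pose out of reach is approached as far as the arm can. A call with a number of a shift or a turn outside -1 to 1 is refused whole. A call with a gripper value outside its range is refused whole. The fingers move at their own pace and stop on an object; the grip force is fixed at half the most. Time passes only in rows, so rows that repeat a pose let the fingers close. It gives the time, the measured TCP pose, the force and the opening at its end, in the units of the state.
- sense(): the state, without advancing time (a new reading comes with each control period).
- camera(name): name is "scene" or "top"; returns (picture, depth): 420x560x3 uint8, red, green, blue; 420x560 float32, m along the optical axis (not along the pixel's ray), 0 where there is no reading.
- camera_info(name): a dict with "fovy" (degrees; the focal length in pixels is half the picture's height over the tangent of half this angle, whatever the lens; pixels are square), "cx", "cy" (the principal point, pixels), "xyz" and "orientation" of the camera in the world. Camera axes: x right, y down, z forward; pixel columns grow to the right and rows downward; lengths in m; the calibration is good to about 2 mm. A picture is of the moment at which its call begins. camera_info takes no time and is no camera call.
- hand_in(): hands the job in, once; it reports no verdict.
Trained networks look in the newest picture that a camera, given by its name, has taken for a name from the list of things; names that differ only in an ending like _2 or _b are one class to them, and where a whole thing is asked for, a point or a joint stands for the part that bears it (a point fixed in the world has none). Each returns a list of dicts, best first, with "conf" (0 to 1); they miss things now and then, are a little off and sometimes report something else, mostly with a low value. They report only what shows in the picture. A call takes as long as a camera call. They do not tell look-alikes from the thing itself.
- recognise(name, camera): "location" ([column, row] as shares, 0 to 1, of the picture: columns of its width, rows of its height, amid what is visible of it).
- masks_of(name, camera): "mask" (420x560 bool, what is visible of it) and "location" ([column, row] as shares, 0 to 1, of the picture: columns of its width, rows of its height, amid what is visible of it).
The state is a dict: "t": time; "joint_positions": joint angles; "dq": joint speeds; "effort": joint torques, N m; "position": TCP position; "tool_rot": TCP orientation; "force": force on the tool from outside, world axes, zero at the start; "ft_torque": the same for the moment, N m; "grip_width": finger opening in m.
Only numpy, scipy, OpenCV 4.12 (cv2) and the standard library are available. Lean on these libraries where they do the work, as an engineer would, in place of code of your own. Each camera call takes 0.05 s, during which the arm holds its last target. There are 200 camera calls.

TASK

Lock the microscope stage for transport: take the orange-headed tapered pin from its blue holder, put it through the holes of the two floating plates, feel for the off-centre hole in the bush beneath, and drive it gently down so that it draws the plates into line, until it is fully home and upright with its collar flat on the upper plate; then let go. Never force the pin, and leave the jar, the objective and the dish where they are.

Things in the scene. Friction and masses are not known exactly. Their poses are not given: they have to be found in the camera images.
- stage: Grey microscope stage base, 240 x 160 x 40 mm, fixed to the bench; origin on the bench exactly below the nominal locking axis, z up. It reaches 65 mm to -x, 175 mm to +x, 80 mm to either side of that axis. On it, with 1 mm gaps, float two plates, each 8 mm thick, aluminium below and dark above, each free to slide level in any direction by up to 13 mm but not to turn.
- lock_axis (a point): Nominal locking axis at the base's top face, 40 mm above the bench, under the plates. Here sits a flat brass bush, held fast, with a 13 mm hole right through, but eccentric: its hole's centre is 8.5 mm from this point, in a direction that differs each time and is not reported. Straight down the pin lands on the bush: slide the tip about, pressing lightly, until it drops in, then follow the side force.
- plate_hole (a point): Centre of the mouth of the 13 mm locking hole in the upper plate's top face, inside a 36 mm yellow ring, 58 mm above the bench; axes as the stage's. The lower plate has the same hole. Each plate's hole starts up to 2.5 mm off the nominal axis in x and in y, on its own; a plate drags with about 1 to 2 N when pushed sideways.
- holder: Blue pin holder block, 60 x 60 x 55 mm, fixed to the bench, origin at the centre of its underside; a 15 mm through hole down its centre in which the pin stands.
- pin: Tapered steel locking pin, about 0.12 kg, upright in the holder with its collar on the holder's top; origin at the tip, z up the pin. Tip 5 mm across, taper to 12 mm at 22 mm up, straight 12 mm shank to 46 mm, collar 26 mm across to 52 mm, orange head to 94 mm. Fully home the tip is 12 mm above the bench, collar on the upper plate. It bends if pressed on the stage with more than 40 N.
- pin_head (a point): Centre of the pin's orange square head (20 x 20 x 42 mm, flat sides along the pin's x and y), 73 mm above the tip and 21 mm above the collar's top: the place to grip; axes as the pin's.
- jar: Amber jar with white lid, 48 mm across, 75 mm high, loose bystander; origin at the centre of its underside.
- objective: Brass microscope objective standing on end, 34 mm across, 48 mm high, loose bystander; origin at the centre of its underside.
- dish: Clear culture dish with red content, 60 mm across, 14 mm high, loose bystander; origin at the centre of its underside.
Mind the look-alikes: they are no part of the job. There is more than one size of the holder; the one meant has the size given above. Of the things that look like the pin, the larger one is meant.

How it is judged:
On the way:
1. the pin is drawn clear of its holder (z of pin in the frame of holder above 0.056 m), for 0.2 s.
At the end, for the whole second after the job is handed in: the pin stands still in the stage, through both plates and into the bush, its tip within 2.5 mm of fully home (12 mm above the bench) and within 11 mm of the nominal axis, its head within 4 mm of the plate hole's axis, tilted less than 0.06 rad, released (z of pin in the frame of stage between 0.009 and 0.0145 m and horizontal distance between pin and stage below 0.011 m and horizontal distance between pin_head and plate_hole below 0.004 m and angle between pin's own z axis and vertical below 0.06 rad and linear speed of pin below 0.01 m/s); the robot touches nothing.
It fails at once if the pin is forced against the stage with more than 40 N (contact force between pin and stage above 40 N).
It fails at once if a bystander (jar, objective or dish) is moved more than 20 mm (distance of any of jar, objective, dish from where it was at the start of the episode above 0.02 m).
It also fails if it takes over 67 s, if anything falls off the work surface, if the arm or the gripper's body presses on something with over 40 N, if the wrist force passes 120 N, or if a joint passes its speed limit or range.

## Working session

There is one attempt and no reset: what is moved stays moved. The work goes in short steps, Python scripts to look and compute and a tool call to move; the robot and the scene stay as the last step left them, time stands still between calls to the robot, and variables do not carry over. Pictures are saved under pics/ and viewed, about 8 in all and at most 12, crops included, and the job is handed in when it is done.

Besides the shell and the picture viewer there is one more tool, called after "Request:" as a command line: name --pt "numbers of a row" for each row, then --argument value for the rest. carry_out: Moves the arm, as the interface text tells. Scaled input: -1 to 1 covers 0.2 m each way for a shift and 1.5 rad each way for a turn. Its arguments: {"type":"object","properties":{"moves":{"type":"array","items":{"type":"array","items":{"type":"number"}}}},"required":["moves"]}

```bash
mkdir -p pics; ls
cat > h.py <<'E'
from workcell import *
import numpy as np, cv2
from scipy.spatial.transform import Rotation as R
def cloud(cam,depth):
    i=camera_info(cam); f=210/np.tan(np.radians(i["fovy"])/2)
    v,u=np.mgrid[0:420,0:560]
    p=np.stack([(u-i["cx"])/f*depth,(v-i["cy"])/f*depth,depth],-1)
    o=np.array(i["orientation"]); M=R.from_rotvec(o).as_matrix() if o.size==3 else o
    return p@M.T+np.array(i["xyz"])
E
python3 - <<'E'
from h import *
for c in("top","scene"):
    im,d=camera(c); cv2.imwrite(f"pics/{c}0.png",im[:,:,::-1]); np.save(f"{c}.npy",d); np.save(f"{c}im.npy",im)
    print(camera_info(c)); P=cloud(c,d)
    for n in("pin","holder","stage","plate_hole","jar","objective","dish"):
        for r in masks_of(n,c):
            m=r["mask"]&(d>0); q=P[m]
            print(c,n,round(r["conf"],2),[round(r["location"][0]*560),round(r["location"][1]*420)],m.sum(),np.percentile(q,[2,50,98],axis=0).round(3).tolist() if len(q) else 0)
print(sense())
E
```

```text
pics
{'fovy': 55.80393891616655, 'cx': 278.7302524227121, 'cy': 211.58217343181508, 'xyz': array([ 0.40964823, -0.04934896,  0.93318775]), 'orientation': array([-2.12138369,  2.17792169, -0.1032383 ])}
top pin 0.54 [414, 227] 164 [[0.454, -0.331, 0.061], [0.465, -0.316, 0.101], [0.477, -0.311, 0.107]]
top holder 0.78 [451, 228] 541 [[0.444, -0.439, 0.004], [0.468, -0.412, 0.042], [0.491, -0.392, 0.046]]
top holder 0.72 [403, 236] 761 [[0.436, -0.351, 0.004], [0.46, -0.309, 0.056], [0.494, -0.292, 0.06]]
top holder 0.62 [416, 227] 188 [[0.454, -0.348, 0.056], [0.465, -0.318, 0.1], [0.479, -0.311, 0.107]]
top stage 0.69 [199, 188] 7671 [[0.46, 0.058, 0.025], [0.575, 0.143, 0.058], [0.69, 0.228, 0.063]]
top plate_hole 0.95 [196, 186] 5092 [[0.482, 0.08, 0.055], [0.576, 0.149, 0.06], [0.685, 0.219, 0.063]]
top jar 0.9 [120, 249] 581 [[0.413, 0.304, 0.005], [0.434, 0.318, 0.074], [0.456, 0.351, 0.079]]
top objective 0.53 [373, 153] 211 [[0.632, -0.275, 0.003], [0.643, -0.256, 0.035], [0.662, -0.244, 0.052]]
top dish 0.95 [331, 242] 530 [[0.415, -0.179, 0.012], [0.441, -0.153, 0.016], [0.4
[... 1044 characters left out ...]
: 0.8, 'joint_positions': array([-1.41679945,  0.38285436,  0.04393138,  1.59785305, -0.01789523,
        1.1611941 , -0.0499202 ]), 'dq': array([ 1.44328321e-03,  6.84460280e-05,  7.69656058e-05,  1.45283001e-03,
       -1.17411667e-03, -7.72539859e-04, -7.77803087e-04]), 'effort': array([-1.18951771e-04, -4.33370304e+01,  1.02283113e+00, -2.49903506e+01,
        1.05413049e-02,  1.54908081e-03, -6.60249370e-06]), 'position': array([0.16194899, 0.62953554, 0.23132102]), 'tool_rot': array([-3.94478301e-01, -3.11672554e+00, -1.32507346e-04]), 'force': array([ 0.29875339,  0.36217277, -0.74046464]), 'ft_torque': array([-0.01598543, -0.03264029, -0.03890836]), 'grip_width': 0.08531638486651369}
```

Run:
```python
from h import *
t=np.load("topim.npy")[:,:,::-1]; s=np.load("sceneim.npy")[:,:,::-1]
a=cv2.resize(t[190:290,330:490],(800,500),interpolation=cv2.INTER_CUBIC)
cv2.imwrite("pics/a.png",a)
b=cv2.resize(t[125:255,125:285],(738,600),interpolation=cv2.INTER_CUBIC); cv2.imwrite("pics/b.png",b)
```

```text
(no output)
```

View pics/top0.png

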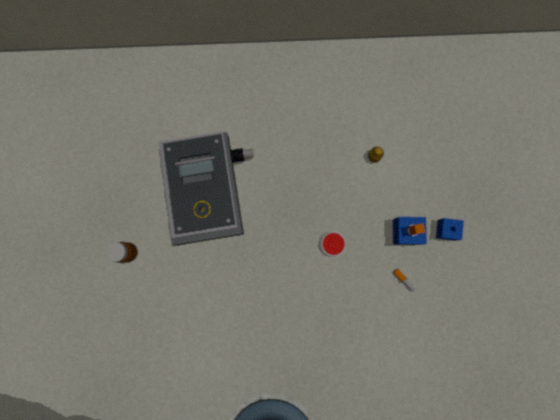

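View pics/a.png

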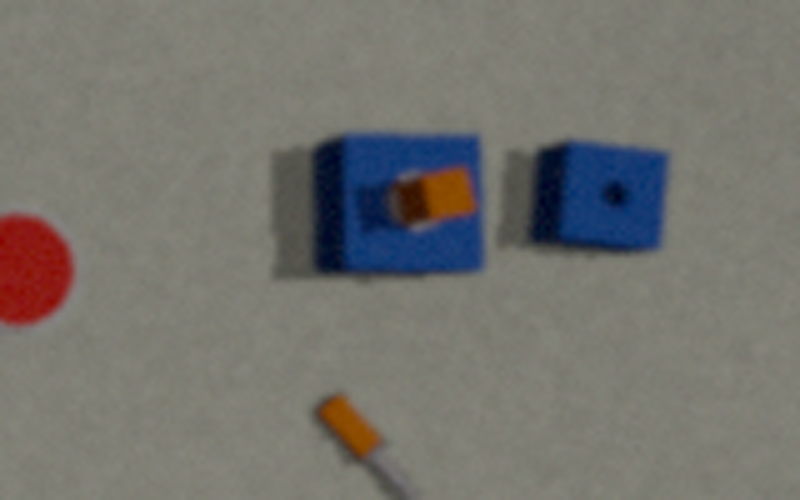

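View pics/b.png

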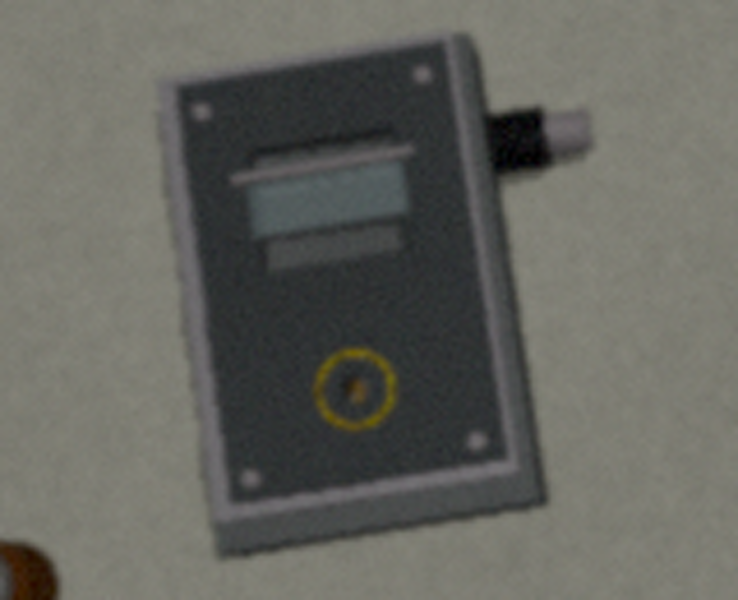

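View pics/scene0.png

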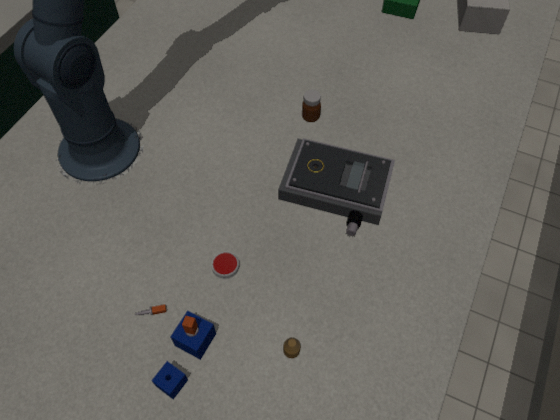

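```bash
cat >> h.py <<'E'
def rays(cam,uv,z):
    i=camera_info(cam); f=210/np.tan(np.radians(i["fovy"])/2); uv=np.atleast_2d(uv).astype(float)
    M=R.from_rotvec(i["orientation"]).as_matrix()
    d=np.c_[(uv[:,0]-i["cx"])/f,(uv[:,1]-i["cy"])/f,np.ones(len(uv))]@M.T
    o=np.array(i["xyz"]); return o+d*((z-o[2])/d[:,2])[:,None]
E
python3 - <<'E'
from h import *
for c,(u,v),(hu,hv) in(("top",(202,209),(416,229)),("scene",(316,166),(190,325))):
    im=np.load(c+"im.npy"); d=np.load(c+".npy"); P=cloud(c,d)
    hsv=cv2.cvtColor(im,cv2.COLOR_RGB2HSV).astype(int)
    vv,uu=np.mgrid[0:420,0:560]
    m=(abs(uu-u)<14)&(abs(vv-v)<14)&(hsv[...,0]>18)&(hsv[...,0]<36)&(hsv[...,1]>120)&(hsv[...,2]>70)
    q=rays(c,np.c_[uu[m],vv[m]],.058)[:,:2]
    rr=np.hypot(*(q-np.median(q,0)).T); q=q[(rr>.011)&(rr<.024)]
    A=np.c_[2*q,np.ones(len(q))]; s=np.linalg.lstsq(A,(q**2).sum(1),rcond=None)[0]
    print(c,"ring",s[:2],"r",np.sqrt(s[2]+s[:2]@s[:2]),len(q))
    near=(abs(uu-hu)<20)&(abs(vv-hv)<20)
    o=near&(hsv[...,0]<16)&(hsv[...,1]>170)&(hsv[...,2]>60)
    t=o&(hsv[...,2]>.8*np.percentile(hsv[...,2][o],95)) if c=="top" else o
    zz=P[t][:,2]; print("head z pct",np.percentile(zz,[5,50,95]).round(3),t.sum())
    t2=t&(P[...,2]>.097)
    q=rays(c,np.c_[uu[t2],vv[t2]],.103)[:,:2]
    print("top face pts",len(q),q.mean(0),cv2.minAreaRect((q*1000).astype(np.float32)))
    b=near&(hsv[...,0]>100)&(hsv[...,0]<130)&(hsv[...,1]>120)&(P[...,2]>.05)&(P[...,2]<.062)
    q=rays(c,np.c_[uu[b],vv[b]],.055)[:,:2]
    print("holder top",cv2.minAreaRect((q*1000).astype(np.float32)))
    # stage base
    g=(abs(uu-u)<80)&(abs(vv-v)<100)&(P[...,2]>.05)&(P[...,2]<.075)
    n,l,st,_=cv2.connectedComponentsWithStats(g.astype(np.uint8)); k=l[v,u] or 1+st[1:,4].argmax()
    q=P[l==k][:,:2]; print("plate",cv2.minAreaRect((q*1000).astype(np.float32)))
E
```

```text
top ring [0.52476965 0.14121026] r 0.01799853488053379 96
head z pct [0.102 0.104 0.106] 22
top face pts 22 [ 0.46691186 -0.32212668] ((465.6480407714844, -323.02752685546875), (16.019603729248047, 17.18828010559082), 12.512121200561523)
holder top ((465.44122314453125, -322.1629333496094), (59.13816452026367, 59.025360107421875), 86.55924987792969)
plate ((584.1347045898438, 153.32095336914062), (224.8258056640625, 150.4982452392578), 7.9274115562438965)
scene ring [0.52548677 0.14261451] r 0.01800637530881095 50
head z pct [0.071 0.102 0.105] 150
top face pts 104 [ 0.46721497 -0.32331915] ((467.4039611816406, -324.0774230957031), (19.207807540893555, 20.527536392211914), 10.706568717956543)
holder top ((466.73590087890625, -322.69384765625), (60.553226470947266, 59.908145904541016), 87.57048034667969)
plate ((584.8796997070312, 152.95611572265625), (224.1505584716797, 151.7830810546875), 7.740564823150635)
```

The pin meant stands in the larger holder (60 mm measured) at top pixel (416,229). The lying orange pin at (402,279) and the smaller holder at (451,229) are the look-alikes, and the enlarged crop confirms this. The ring is at top pixel (202,209). Both cameras agree to about 1.5 mm.

```bash
cat >> h.py <<'E'
def plan(wps):
    "wps: x,y,z,yaw of tool y (deg); prints scaled moves"
    s=sense(); p=s["position"]; M=R.from_rotvec(s["tool_rot"]).as_matrix(); y0=np.degrees(np.arctan2(M[1,1],M[0,1]))
    print("now",s["t"],p.round(4),"yaw",y0.round(2),"tilt",np.degrees(np.arccos(-M[2,2])).round(2),"F",s["force"].round(2),"w",round(s["grip_width"],4))
    for w in wps:
        d=M.T@(np.array(w[:3])-p); t=-np.radians((w[3]-y0+180)%360-180)
        print(w,(d/.2).round(3),round(t/1.5,4))
        p=np.array(w[:3]); y0=w[3]; a=np.radians(y0); M=np.array([[-np.sin(a),np.cos(a),0],[np.cos(a),np.sin(a),0],[0,0,-1]]).T
E
python3 - <<'E'
from h import *
Y=101.5
plan([(.33,.5,.23,Y),(.45,.33,.23,Y),(.50,.14,.23,Y),(.5,-.05,.22,Y),(.49,-.22,.2,Y),(.4668,-.323,.15,Y),(.4668,-.323,.0625,Y)])
E
```

```text
now 0.8 [0.1619 0.6295 0.2313] yaw 75.57 tilt 0.0 F [ 0.3   0.36 -0.74] w 0.0853
(0.33, 0.5, 0.23, 101.5) [-0.975 -0.418  0.007] -0.3017
(0.45, 0.33, 0.23, 101.5) [-0.418 -0.953  0.   ] -0.0
(0.5, 0.14, 0.23, 101.5) [-0.056 -0.981  0.   ] -0.0
(0.5, -0.05, 0.22, 101.5) [ 0.189 -0.931  0.05 ] -0.0
(0.49, -0.22, 0.2, 101.5) [ 0.218 -0.823  0.1  ] -0.0
(0.4668, -0.323, 0.15, 101.5) [ 0.216 -0.482  0.25 ] -0.0
(0.4668, -0.323, 0.0625, 101.5) [0.    0.    0.437] -0.0
```

Request:
carry_out --pt "1 -0.975 -0.418 0 -0.302" --pt "1 -0.975 -0.418 0 -0.302" --pt "1 -0.975 -0.418 0 -0.302" --pt "1 -0.975 -0.418 0 -0.302" --pt "1 -0.975 -0.418 0 -0.302"

```text
t: 1.3
position: [0.3375, 0.4942, 0.2316]
tool_rot: [-0.298, 3.124, -0.005]
force: [0.8, -0.2, 0.3]
grip_width: 0.0854
```

Request:
carry_out --pt "1 -0.418 -0.95 0 0" --pt "1 -0.418 -0.95 0 0" --pt "1 -0.418 -0.95 0 0" --pt "1 -0.418 -0.95 0 0" --pt "1 -0.418 -0.95 0 0"

```text
t: 1.8
position: [0.4597, 0.3171, 0.233]
tool_rot: [-0.282, 3.123, -0.009]
force: [0.8, -0.0, 0.6]
grip_width: 0.0853
```

Request:
carry_out --pt "1 -0.056 -0.98 0 0" --pt "1 -0.056 -0.98 0 0" --pt "1 -0.056 -0.98 0 0" --pt "1 -0.056 -0.98 0 0" --pt "1 -0.056 -0.98 0 0"

```text
t: 2.3
position: [0.5077, 0.1175, 0.2349]
tool_rot: [-0.262, 3.123, -0.014]
force: [0.2, -0.4, 0.0]
grip_width: 0.0857
```

Request:
carry_out --pt "1 0.19 -0.93 0.05 0" --pt "1 0.19 -0.93 0.05 0" --pt "1 0.19 -0.93 0.05 0" --pt "1 0.19 -0.93 0.05 0" --pt "1 0.19 -0.93 0.05 0"

```text
t: 2.8
position: [0.5003, -0.0807, 0.2268]
tool_rot: [-0.241, 3.125, -0.019]
force: [0.3, -0.7, -0.0]
grip_width: 0.0854
```

Request:
carry_out --pt "1 0.22 -0.82 0.1 0" --pt "1 0.22 -0.82 0.1 0" --pt "1 0.22 -0.82 0.1 0" --pt "1 0.22 -0.82 0.1 0" --pt "1 0.22 -0.82 0.1 0"

```text
t: 3.3
position: [0.4807, -0.2546, 0.2088]
tool_rot: [-0.228, 3.126, -0.024]
force: [-0.9, -0.3, 0.0]
grip_width: 0.085
```

Run:
```python
from h import *
camera("top")
Y=101.5
plan([(.4668,-.323,.15,Y),(.4668,-.323,.0625,Y)])
print(R.from_rotvec(sense()["tool_rot"]).as_matrix().round(4))
```

```text
now 3.35 [ 0.4818 -0.2512  0.2086] yaw 98.56 tilt 0.84 F [ 0.33  0.83 -1.17] w 0.0855
(0.4668, -0.323, 0.15, 101.5) [ 0.13  -0.34   0.297] -0.0342
(0.4668, -0.323, 0.0625, 101.5) [0.    0.    0.437] -0.0
[[-0.9888 -0.1489  0.0082]
 [-0.149   0.9888 -0.0122]
 [-0.0063 -0.0133 -0.9999]]
```

Request:
carry_out --pt "1 0.13 -0.34 0.297 -0.034" --pt "1 0.13 -0.34 0.297 -0.034" --pt "1 0.13 -0.34 0.297 -0.034" --pt "1 0.13 -0.34 0.297 -0.034" --pt "1 0.13 -0.34 0.297 -0.034"

```text
t: 3.85
position: [0.4689, -0.3204, 0.1505]
tool_rot: [-0.32, 3.116, -0.019]
force: [-0.1, -0.2, 0.2]
grip_width: 0.0854
```

Run:
```python
from h import *
im,d=camera("scene")
plan([(.4668,-.323,.0625,101.5)])
cv2.imwrite("pics/c.png",cv2.resize(im[230:400,100:300,::-1],(700,595),interpolation=cv2.INTER_CUBIC))
```

```text
now 3.9 [ 0.4691 -0.3206  0.1509] yaw 101.72 tilt 0.89 F [0.01 0.23 0.83] w 0.0852
(0.4668, -0.323, 0.0625, 101.5) [ 0.017 -0.004  0.442] 0.0026
```

View pics/c.png

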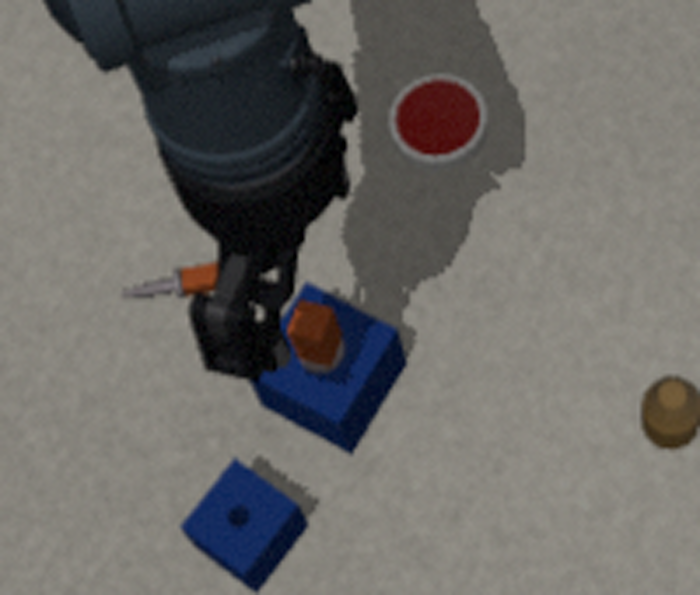

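Request:
carry_out --pt "1 0.017 -0.004 0.2 0" --pt "1 0.017 -0.004 0.3 0" --pt "1 0.017 -0.004 0.4 0" --pt "1 0.017 -0.004 0.442 0" --pt "1 0.017 -0.004 0.442 0"

```text
t: 4.4
position: [0.4675, -0.3212, 0.062]
tool_rot: [-0.324, 3.116, -0.017]
force: [-0.6, -1.0, -0.2]
grip_width: 0.0856
```

Run:
```python
from h import *
camera("top")
plan([(.4668,-.323,.0625,101.5)])
```

```text
now 4.45 [ 0.4679 -0.3221  0.063 ] yaw 101.83 tilt 0.91 F [ 0.12 -0.08 -0.01] w 0.0851
(0.4668, -0.323, 0.0625, 101.5) [ 0.006 -0.003  0.002] 0.0038
```

Request:
carry_out --pt "0 0.006 -0.003 0 0" --pt "-0.3 0.006 -0.003 0 0" --pt "-1 0.006 -0.003 0 0" --pt "-1 0.006 -0.003 0 0" --pt "-1 0.006 -0.003 0 0"

```text
t: 4.95
position: [0.467, -0.3232, 0.0635]
tool_rot: [-0.322, 3.114, -0.019]
force: [-1.4, 0.5, 0.8]
grip_width: 0.0194
```

Request:
carry_out --pt "-1 0 0 0 0" --pt "-1 0 0 0 0" --pt "-1 0 0 0 0" --pt "-1 0 0 0 0"

```text
t: 5.35
position: [0.467, -0.3232, 0.0635]
tool_rot: [-0.322, 3.114, -0.019]
force: [-0.1, 0.6, 1.6]
grip_width: 0.0193
```

Request:
carry_out --pt "-1 0 0 -0.1 0" --pt "-1 0 0 -0.2 0" --pt "-1 0 0 -0.35 0" --pt "-1 0 0 -0.5 0" --pt "-1 0 0 -0.6 0"

```text
t: 5.85
position: [0.4659, -0.3224, 0.1852]
tool_rot: [-0.322, 3.113, -0.021]
force: [0.2, -0.4, -1.0]
grip_width: 0.0194
```

Request:
carry_out --pt "-1 0 0 -0.1 0" --pt "-1 0 0 -0.1 0" --pt "-1 0 0 -0.1 0"

```text
t: 6.15
position: [0.4655, -0.3219, 0.2047]
tool_rot: [-0.322, 3.113, -0.02]
force: [-0.3, 1.0, -1.3]
grip_width: 0.0195
```

Run:
```python
from h import *
im,d=camera("scene")
cv2.imwrite("pics/d.png",cv2.resize(im[230:400,100:300,::-1],(700,595),interpolation=cv2.INTER_CUBIC))
Y=98
plan([(.5,-.19,.2,Y),(.52,-.0,.2,Y),(.5251,.12,.2,Y),(.5251,.1419,.125,Y)])
```

```text
now 6.2 [ 0.4649 -0.3215  0.2038] yaw 101.8 tilt 0.92 F [ 0.03  0.32 -0.76] w 0.0192
(0.5, -0.19, 0.2, 98) [-0.306  0.608  0.014] 0.0442
(0.52, -0.0, 0.2, 98) [-0.231  0.927  0.   ] -0.0
(0.5251, 0.12, 0.2, 98) [-0.109  0.591  0.   ] -0.0
(0.5251, 0.1419, 0.125, 98) [-0.015  0.108  0.375] -0.0
```

View pics/d.png

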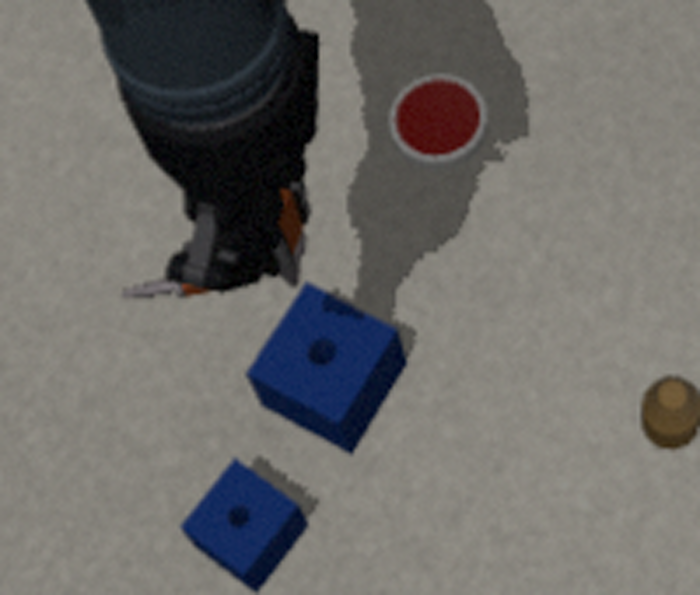

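The pin has left the holder: the hole at crop pixel (320,350) is empty and the orange head is between the fingers. I'm carrying it to the stage.

Request:
carry_out --pt "-1 -0.15 0.25 0 0.044" --pt "-1 -0.25 0.45 0 0.044" --pt "-1 -0.306 0.608 0.01 0.044" --pt "-1 -0.306 0.608 0.01 0.044" --pt "-1 -0.306 0.608 0.01 0.044"

```text
t: 6.7
position: [0.499, -0.1883, 0.1989]
tool_rot: [-0.225, 3.126, -0.017]
force: [-0.5, -0.5, -1.6]
grip_width: 0.0192
```

Request:
carry_out --pt "-1 -0.05 0.2 0 0" --pt "-1 -0.11 0.45 0 0" --pt "-1 -0.17 0.7 0 0" --pt "-1 -0.23 0.9 0 0" --pt "-1 -0.23 0.92 0 0"

```text
t: 7.2
position: [0.5187, 0.0066, 0.1962]
tool_rot: [-0.238, 3.126, -0.013]
force: [-0.7, 1.0, -1.5]
grip_width: 0.0196
```

Request:
carry_out --pt "-1 -0.05 0.25 0 0" --pt "-1 -0.1 0.5 0 0" --pt "-1 -0.1 0.52 0 0" --pt "-1 -0.1 0.52 0 0" --pt "-1 -0.1 0.52 0 0"

```text
t: 7.7
position: [0.5228, 0.1092, 0.1947]
tool_rot: [-0.233, 3.127, -0.017]
force: [-0.2, -1.0, -1.6]
grip_width: 0.0197
```

Run:
```python
from h import *
camera("top")
Y=97.8
plan([(.5251,.1419,.125,Y)])
print(R.from_rotvec(sense()["tool_rot"]).as_matrix().round(4))
```

```text
now 7.75 [0.5229 0.1086 0.1949] yaw 98.42 tilt 0.7 F [ 0.04  0.35 -0.89] w 0.0194
(0.5251, 0.1419, 0.125, 97.8) [-0.034  0.167  0.348] 0.0072
[[-0.9892 -0.1465  0.0067]
 [-0.1465  0.9892 -0.0102]
 [-0.0051 -0.0111 -0.9999]]
```

Request:
carry_out --pt "-1 -0.034 0.167 0.1 0" --pt "-1 -0.034 0.167 0.2 0" --pt "-1 -0.034 0.167 0.3 0" --pt "-1 -0.034 0.167 0.348 0" --pt "-1 -0.034 0.167 0.348 0"

```text
t: 8.25
position: [0.5242, 0.1388, 0.1235]
tool_rot: [-0.224, 3.131, -0.02]
force: [-0.8, -0.0, -0.5]
grip_width: 0.0196
```

Run:
```python
from h import *
im,d=camera("scene"); np.save("s2.npy",d)
cv2.imwrite("pics/e.png",cv2.resize(im[120:220,255:405,::-1],(800,533),interpolation=cv2.INTER_CUBIC))
plan([(.5251,.1419,.12,97.8)])
i=camera_info("scene"); f=210/np.tan(np.radians(i["fovy"])/2); M=R.from_rotvec(i["orientation"]).as_matrix()
for p in ([.5251,.1419,.058],[*sense()["position"][:2],sense()["position"][2]-.0545]):
    q=M.T@(np.array(p)-i["xyz"]); u=q[:2]/q[2]*f+[i["cx"],i["cy"]]; print(u, (u-[255,120])*5.333)
```

```text
now 8.3 [0.5252 0.1396 0.1247] yaw 98.23 tilt 0.73 F [ 0.25  0.49 -1.07] w 0.0192
(0.5251, 0.1419, 0.12, 97.8) [-0.001  0.012  0.023] 0.005
[314.84055495 165.33385693] [319.12967955 241.76545901]
[314.77104633 162.82509444] [318.75899006 228.38622867]
```

View pics/e.png

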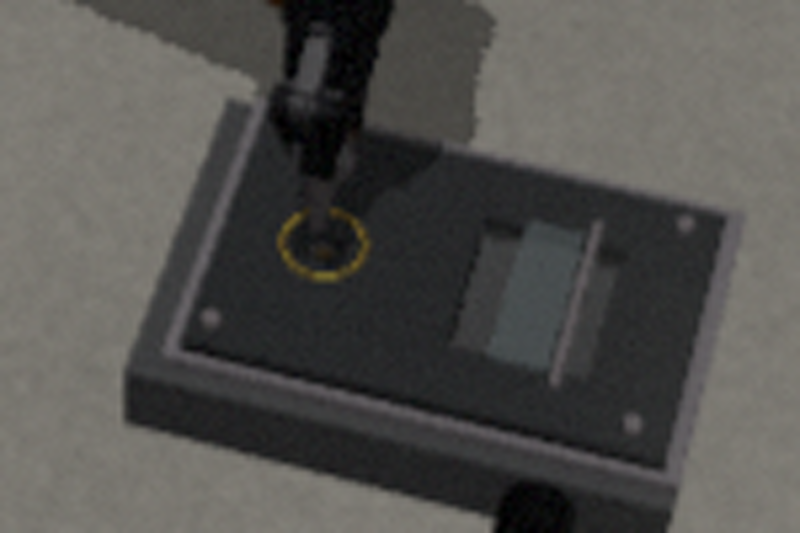

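Tip at crop pixel ~(322,235) is over the ring centre at ~(323,243), as projected. Lowering gently.

Request:
carry_out --pt "-1 0 0.012 0.03 0.005" --pt "-1 0 0.012 0.06 0.005" --pt "-1 0 0.012 0.08 0.005" --pt "-1 0 0.012 0.09 0.005" --pt "-1 0 0.012 0.09 0.005"

```text
t: 8.8
position: [0.5247, 0.1418, 0.1063]
tool_rot: [-0.214, 3.13, -0.019]
force: [0.4, 0.6, -1.6]
grip_width: 0.0192
```

Run:
```python
from h import *
plan([(.5251,.1419,.0955,97.8)])
```

```text
now 8.8 [0.5247 0.1418 0.1063] yaw 97.81 tilt 0.73 F [ 0.37  0.6  -1.56] w 0.0192
(0.5251, 0.1419, 0.0955, 97.8) [-0.002  0.001  0.054] 0.0001
```

Request:
carry_out --pt "-1 0 0 0.01 0" --pt "-1 0 0 0.02 0" --pt "-1 0 0 0.03 0" --pt "-1 0 0 0.035 0" --pt "-1 0 0 0.035 0"

```text
t: 9.3
position: [0.525, 0.1421, 0.0994]
tool_rot: [-0.214, 3.129, -0.018]
force: [1.2, 0.9, -1.1]
grip_width: 0.0191
```

Request:
carry_out --pt "-1 0 0 0.005 0" --pt "-1 0 0 0.01 0" --pt "-1 0 0 0.015 0" --pt "-1 0 0 0.015 0"

```text
t: 9.7
position: [0.5252, 0.1424, 0.0964]
tool_rot: [-0.214, 3.129, -0.018]
force: [1.9, 0.9, 0.2]
grip_width: 0.0193
```

Request:
carry_out --pt "-1 0 0 0.004 0" --pt "-1 0 0 0.008 0" --pt "-1 0 0 0.008 0"

```text
t: 10.0
position: [0.5255, 0.1425, 0.0948]
tool_rot: [-0.214, 3.128, -0.017]
force: [0.5, 1.4, -0.7]
grip_width: 0.0194
```

Request:
carry_out --pt "-1 0 0 0.003 0" --pt "-1 0 0 0.005 0" --pt "-1 0 0 0.005 0"

```text
t: 10.3
position: [0.5257, 0.1425, 0.0942]
tool_rot: [-0.214, 3.128, -0.017]
force: [0.6, 0.3, 1.7]
grip_width: 0.0194
```

Request:
carry_out --pt "-1 0 0 0.003 0" --pt "-1 0 0 0.006 0" --pt "-1 0 0 0.006 0"

```text
t: 10.6
position: [0.5259, 0.1426, 0.0939]
tool_rot: [-0.214, 3.128, -0.016]
force: [-1.4, 1.2, 6.3]
grip_width: 0.0193
```

Request:
carry_out --pt "-1 0 0 0.003 0" --pt "-1 0 0 0.006 0" --pt "-1 0 0 0.006 0"

```text
t: 10.9
position: [0.526, 0.1425, 0.0937]
tool_rot: [-0.214, 3.128, -0.016]
force: [-1.8, 0.7, 8.9]
grip_width: 0.0195
```

Run:
```python
from h import *
for c,(u,v) in(("top",(202,209)),("scene",(316,166))):
    d=np.load(c+".npy"); P=cloud(c,d); vv,uu=np.mgrid[0:420,0:560]
    P=cv2.medianBlur(P.astype(np.float32),3) if 0 else P
    for lo in(.02,.033,):
        g=((abs(uu-u)<90)&(abs(vv-v)<110)&(P[...,2]>lo)).astype(np.uint8)
        g=cv2.morphologyEx(g,cv2.MORPH_OPEN,np.ones((7,7)))
        n,l,st,_=cv2.connectedComponentsWithStats(g); k=1+st[1:,4].argmax()
        cs,_=cv2.findContours((l==k).astype(np.uint8),0,1)
        q=P[l==k]; q=q[q[:,2]>lo]
        r=cv2.minAreaRect((q[:,:2]*1000).astype(np.float32)); print(c,lo,r)
        # project every edge onto stage axes
        a=np.radians(7.8); X=np.array([np.cos(a),np.sin(a)]); Yv=np.array([-X[1],X[0]])
        m=(q[:,2]>.034)&(q[:,2]<.046)
        o=np.array([.5251,.1419])
        for nm,qq in(("rim",q[m]),("plate",q[q[:,2]>.05])):
            w=(qq[:,:2]-o)*1000; print(nm,len(qq),np.percentile(w@X,[.5,2,98,99.5]).round(1),np.percentile(w@Yv,[.5,2,98,99.5]).round(1))
```

```text
top 0.02 ((547.27783203125, 99.18196105957031), (314.6142578125, 255.0122528076172), 8.154953002929688)
rim 1372 [-66.9 -66.4 154.8 169.5] [-124.8 -106.4   73.9   80.4]
plate 5696 [-140.3  -47.9  164.   170.7] [-173.8  -68.7   73.7   77.1]
top 0.033 ((547.27783203125, 99.18196105957031), (314.6142578125, 255.0122528076172), 8.154953002929688)
rim 1331 [-66.9 -66.3 155.  169.6] [-104.4  -99.2   73.2   80.2]
plate 5695 [-140.3  -47.9  164.   170.7] [-173.8  -68.7   73.7   77.1]
scene 0.02 ((622.3915405273438, -178.41888427734375), (240.04310607910156, 825.803955078125), 7.747610092163086)
rim 1306 [-66.2 -65.3 165.6 171.1] [-117.2 -104.9   68.4   79.4]
plate 4406 [-48.9 -43.  164.5 170.7] [-743.5  -68.6   67.3   75.9]
scene 0.033 ((621.7981567382812, -178.4739990234375), (240.0342559814453, 825.5687255859375), 7.662014961242676)
rim 1274 [-66.2 -65.2 165.2 170.8] [-106.9 -101.6   69.2   79.5]
plate 4404 [-48.9 -43.  164.5 170.7] [-743.5  -68.6   67.3   75.9]
```

Run:
```python
from h import *
im=np.load("topim.npy").astype(int)
i=camera_info("top"); f=210/np.tan(np.radians(i["fovy"])/2); M=R.from_rotvec(i["orientation"]).as_matrix()
def px(p):
    q=M.T@(np.array(p)-i["xyz"]); return (q[:2]/q[2]*f+[i["cx"],i["cy"]]).round(1)
print("mouth",px([.5251,.1419,.058]),"r px",6.5e-3*f/.875, "bush lvl nominal",px([.5234,.1417,.04]),"+x8.5",px([.5319,.1417,.04]),"+y8.5",px([.5234,.1502,.04]))
print("cols",196,"..",208)
for v in range(203,217): print(v," ".join("%3d/%3d"%(im[v,u,0],im[v,u,2]) for u in range(196,209)))
```

```text
mouth [201.3 208.8] r px 2.9460824096947094 bush lvl nominal [203.1 210.5] +x8.5 [203.1 206.8] +y8.5 [199.4 210.6]
cols 196 .. 208
203  97/ 20  85/ 15  65/ 35  54/ 40  52/ 48  51/ 49  54/ 49  55/ 53  57/ 47  69/ 48  79/ 22  97/ 22  90/ 32
204  92/ 27  71/ 40  54/ 52  50/ 51  40/ 43  46/ 49  43/ 47  42/ 43  50/ 52  51/ 50  58/ 44  86/ 37  98/ 22
205  73/ 35  57/ 49  48/ 51  46/ 47  47/ 52  43/ 45  41/ 47  43/ 48  48/ 53  46/ 50  51/ 49  59/ 45  83/ 28
206  64/ 50  46/ 52  44/ 48  40/ 44  36/ 38  39/ 38  43/ 40  50/ 51  45/ 49  44/ 48  49/ 52  49/ 49  73/ 37
207  56/ 48  49/ 51  48/ 52  37/ 40  38/ 32  48/ 29  63/ 33  63/ 51  60/ 55  49/ 55  47/ 53  49/ 51  74/ 44
208  51/ 51  47/ 55  39/ 41  31/ 30  40/ 24  57/ 17  82/ 31  79/ 46  65/ 54  52/ 50  49/ 54  47/ 54  66/ 47
209  50/ 53  48/ 50  46/ 49  38/ 37  43/ 20  64/ 27  83/ 31  82/ 37  68/ 49  53/ 53  43/ 49  44/ 45  67/ 49
210  52/ 54  44/ 47  43/ 48  38/ 38  50/ 33  69/ 49  88/ 46  83/ 39  66/ 52  51/ 53  43/ 51  47/ 50  64/ 45
211  51/ 51  49/ 53  43/ 50  40/ 43  50/ 46  75/ 54  82/ 43  79/ 42  56/ 47  49/ 52  46/ 51  48/ 51  71/ 41
212  57/ 45  49/ 50  41/ 43  46/ 47  49/ 50  59/ 52  61/ 43  57/ 43  47/ 44  44/ 48  51/ 54  56/ 46  82/ 32
213  69/ 41  49/ 43  46/ 52  46/ 50  49/ 51  44/ 47  53/ 54  46/ 49  45/ 48  43/ 48  57/ 54  72/ 32  93/ 19
214  93/ 26  70/ 39  58/ 48  45/ 47  51/ 53  46/ 53  49/ 50  51/ 53  43/ 48  57/ 46  74/ 41  84/ 24  84/ 22
215  96/  7  89/ 23  79/ 42  67/ 42  56/ 47  48/ 44  50/ 47  58/ 48  68/ 45  83/ 32  98/ 19  91/ 27  68/ 39
216  73/ 30  88/ 24 102/ 24  93/ 24  80/ 36  73/ 42  72/ 38  78/ 29  94/ 26  99/  4  90/ 20  68/ 37  60/ 52
```

Request:
carry_out --pt "-1 0.01 -0.007 0.004 0" --pt "-1 0.02 -0.014 0.004 0" --pt "-1 0.03 -0.021 0.004 0" --pt "-1 0.04 -0.028 0.004 0" --pt "-1 0.045 -0.031 0.004 0"

```text
t: 11.4
position: [0.5206, 0.1371, 0.0941]
tool_rot: [-0.214, 3.122, -0.012]
force: [3.3, 4.8, 1.8]
grip_width: 0.0192
```

Request:
carry_out --pt "-1 0.008 -0.005 0.005 0" --pt "-1 0.016 -0.01 0.005 0" --pt "-1 0.022 -0.014 0.006 0" --pt "-1 0.022 -0.014 0.006 0"

```text
t: 11.8
position: [0.5188, 0.1352, 0.094]
tool_rot: [-0.214, 3.116, -0.008]
force: [2.7, 3.4, 3.2]
grip_width: 0.0195
```

```bash
cat >> h.py <<'E'
N=np.array([.5234,.1417])
def tip():
    s=sense(); M=R.from_rotvec(s["tool_rot"]).as_matrix(); t=s["position"]+.0545*M[:,2]; w=(t[:2]-N)*1000
    print("tip",t.round(4),"rel N",w.round(1),"r",np.hypot(*w).round(1),"ang",np.degrees(np.arctan2(w[1],w[0])).round(),"toolz",M[:2,2].round(4),"F",s["force"].round(1),"T",s["ft_torque"].round(2))
E
python3 - <<'E'
from h import *
tip()
x,y=N+.0085*np.array([np.cos(np.radians(270)),np.sin(np.radians(270))])
plan([(x,y,.0935,97.8)])
E
```

```text
tip [0.5198 0.135  0.0395] rel N [-3.6 -6.7] r 7.6 ang -118.0 toolz [ 0.0181 -0.004 ] F [2.7 3.4 3.2] T [ 1.14 -0.88  0.01]
now 11.8 [0.5188 0.1352 0.094 ] yaw 97.87 tilt 1.06 F [2.72 3.37 3.23] w 0.0195
(np.float64(0.5234), np.float64(0.13319999999999999), 0.0935, 97.8) [-0.021 -0.013  0.003] 0.0008
```

Request:
carry_out --pt "-1 -0.01 -0.008 0.004 0" --pt "-1 -0.02 -0.011 0.004 0" --pt "-1 -0.03 -0.012 0.004 0" --pt "-1 -0.04 -0.012 0.004 0" --pt "-1 -0.044 -0.012 0.004 0"

```text
t: 12.3
position: [0.5216, 0.1351, 0.0933]
tool_rot: [-0.217, 3.131, -0.006]
force: [-10.7, 4.1, 18.3]
grip_width: 0.0194
```

Run:
```python
from h import *
tip()
```

```text
tip [0.5218 0.1349 0.0388] rel N [-1.6 -6.8] r 7.0 ang -103.0 toolz [ 0.0032 -0.0035] F [-10.7   4.1  18.3] T [ 0.97  2.81 -0.05]
```

Request:
carry_out --pt "-1 0.006 0.003 -0.002 0" --pt "-1 0.012 0.006 0 0" --pt "-1 0.017 0.009 0.003 0" --pt "-1 0.017 0.009 0.005 0" --pt "-1 0.017 0.009 0.005 0"

```text
t: 12.8
position: [0.5187, 0.1354, 0.0936]
tool_rot: [-0.215, 3.131, -0.007]
force: [-0.2, 0.7, 11.4]
grip_width: 0.0195
```

Run:
```python
from h import *
tip()
```

```text
tip [0.5189 0.1352 0.0391] rel N [-4.5 -6.5] r 7.9 ang -124.0 toolz [ 0.0038 -0.0039] F [-0.2  0.7 11.4] T [ 0.28  0.09 -0.05]
```

Request:
carry_out --pt "-1 -0.006 -0.006 0 0" --pt "-1 -0.014 -0.009 0 0" --pt "-1 -0.022 -0.011 0 0" --pt "-1 -0.03 -0.012 0 0" --pt "-1 -0.03 -0.012 0 0"

```text
t: 13.3
position: [0.5205, 0.1346, 0.0934]
tool_rot: [0.216, -3.127, 0.005]
force: [-7.6, 3.0, 12.9]
grip_width: 0.0193
```

Run:
```python
from h import *
tip()
```

```text
tip [0.5201 0.1344 0.0389] rel N [-3.3 -7.3] r 8.0 ang -114.0 toolz [-0.0071 -0.0036] F [-7.6  3.  12.9] T [0.9  1.88 0.01]
```

Request:
carry_out --pt "-1 -0.01 -0.004 -0.003 0" --pt "-1 -0.02 -0.006 -0.003 0" --pt "-1 -0.03 -0.008 -0.003 0" --pt "-1 -0.04 -0.01 -0.003 0" --pt "-1 -0.045 -0.01 -0.003 0"

```text
t: 13.8
position: [0.522, 0.1346, 0.0932]
tool_rot: [0.216, -3.109, 0.003]
force: [-10.9, 2.6, 16.9]
grip_width: 0.0192
```

Run:
```python
from h import *
tip()
```

```text
tip [0.5206 0.1344 0.0387] rel N [-2.8 -7.3] r 7.8 ang -111.0 toolz [-0.0253 -0.0037] F [-10.9   2.6  16.9] T [ 0.93  3.25 -0.03]
```

Request:
carry_out --pt "-1 0.01 0.0 -0.003 0" --pt "-1 0.02 0.004 -0.003 0" --pt "-1 0.025 0.004 -0.003 0" --pt "-1 0.025 0.004 -0.003 0"

```text
t: 14.2
position: [0.5176, 0.1343, 0.0939]
tool_rot: [0.215, -3.11, 0.004]
force: [2.9, 1.8, 2.1]
grip_width: 0.0192
```

Run:
```python
from h import *
tip()
```

```text
tip [0.5163 0.1341 0.0394] rel N [-7.1 -7.6] r 10.4 ang -133.0 toolz [-0.0238 -0.0039] F [2.9 1.8 2.1] T [ 0.49 -0.75 -0.01]
```

Request:
carry_out --pt "-1 0 0 0.003 0" --pt "-1 0 0 0.005 0" --pt "-1 0 0 0.005 0"

```text
t: 14.5
position: [0.5178, 0.1343, 0.0937]
tool_rot: [0.215, -3.11, 0.003]
force: [1.4, 2.7, 6.8]
grip_width: 0.0191
```

Run:
```python
from h import *
tip()
```

```text
tip [0.5165 0.1341 0.0392] rel N [-6.9 -7.6] r 10.2 ang -132.0 toolz [-0.0241 -0.0036] F [1.4 2.7 6.8] T [ 0.53 -0.17 -0.06]
```

Request:
carry_out --pt "-1 0 0 -0.012 0" --pt "-1 0 0.015 -0.012 0" --pt "-1 0 0.03 -0.012 0" --pt "-1 0.001 0.042 -0.012 0" --pt "-1 0.001 0.042 -0.012 0"

```text
t: 15.0
position: [0.5157, 0.1415, 0.0952]
tool_rot: [0.214, -3.108, 0.006]
force: [1.7, -1.9, -1.5]
grip_width: 0.0192
```

Request:
carry_out --pt "-1 0 0 0.005 0" --pt "-1 0 0 0.01 0" --pt "-1 0 0 0.014 0" --pt "-1 0 0 0.014 0"

```text
t: 15.4
position: [0.516, 0.1415, 0.0937]
tool_rot: [0.214, -3.108, 0.005]
force: [-0.3, -2.0, 6.8]
grip_width: 0.019
```

Run:
```python
from h import *
tip()
```

```text
tip [0.5146 0.1412 0.0392] rel N [-8.8 -0.5] r 8.8 ang -177.0 toolz [-0.026  -0.0052] F [-0.3 -2.   6.8] T [-0.55  0.15  0.04]
```

Request:
carry_out --pt "-1 0 0 -0.012 0" --pt "-1 -0.006 0.01 -0.012 0" --pt "-1 -0.012 0.02 -0.012 0" --pt "-1 -0.02 0.032 -0.012 0" --pt "-1 -0.02 0.032 -0.012 0"

```text
t: 15.9
position: [0.5178, 0.1486, 0.0952]
tool_rot: [0.214, -3.105, 0.006]
force: [-0.8, -1.9, 0.1]
grip_width: 0.0193
```

Request:
carry_out --pt "-1 0 0 0.005 0" --pt "-1 0 0 0.01 0" --pt "-1 0 0 0.014 0" --pt "-1 0 0 0.014 0"

```text
t: 16.3
position: [0.518, 0.1486, 0.0936]
tool_rot: [0.214, -3.104, 0.005]
force: [-2.2, -2.9, 8.1]
grip_width: 0.0194
```

Run:
```python
from h import *
tip()
```

```text
tip [0.5164 0.1483 0.0392] rel N [-7.   6.6] r 9.6 ang 137.0 toolz [-0.0295 -0.0054] F [-2.2 -2.9  8.1] T [-0.79  0.81  0.02]
```

Request:
carry_out --pt "-1 0 0 -0.012 0" --pt "-1 -0.01 0 -0.012 0" --pt "-1 -0.02 0.004 -0.012 0" --pt "-1 -0.036 0.004 -0.012 0" --pt "-1 -0.036 0.004 -0.012 0"

```text
t: 16.8
position: [0.5255, 0.1504, 0.0956]
tool_rot: [0.214, -3.105, 0.006]
force: [-1.6, -1.6, 0.7]
grip_width: 0.0193
```

Request:
carry_out --pt "-1 0 0 0.005 0" --pt "-1 0 0 0.01 0" --pt "-1 0 0 0.014 0" --pt "-1 0 0 0.014 0"

```text
t: 17.2
position: [0.5255, 0.1503, 0.0926]
tool_rot: [0.214, -3.105, 0.006]
force: [-1.7, -1.8, 2.1]
grip_width: 0.0191
```

Run:
```python
from h import *
tip()
```

```text
tip [0.5239 0.15   0.0382] rel N [0.5 8.3] r 8.3 ang 86.0 toolz [-0.0289 -0.0056] F [-1.7 -1.8  2.1] T [-0.66  0.36  0.06]
```

The tip has dropped: z is 1 mm below the bush face with low force, in the +y direction. Driving down in small steps now and watching the side force.

Request:
carry_out --pt "-1 0 0 0.005 0" --pt "-1 0 0 0.01 0" --pt "-1 0 0 0.015 0" --pt "-1 0 0 0.015 0"

```text
t: 17.6
position: [0.5256, 0.1504, 0.0896]
tool_rot: [0.214, -3.106, 0.005]
force: [-2.4, -2.7, 1.5]
grip_width: 0.0191
```

Run:
```python
from h import *
tip()
```

```text
tip [0.5241 0.1501 0.0351] rel N [0.7 8.4] r 8.4 ang 85.0 toolz [-0.0283 -0.0055] F [-2.4 -2.7  1.5] T [-0.65  0.25  0.04]
```

Request:
carry_out --pt "-1 0 0 0.005 0" --pt "-1 0 0 0.01 0" --pt "-1 0 0 0.015 0" --pt "-1 0 0 0.015 0"

```text
t: 18.0
position: [0.5259, 0.1505, 0.0865]
tool_rot: [0.214, -3.106, 0.005]
force: [-1.3, -1.8, 1.5]
grip_width: 0.0192
```

Request:
carry_out --pt "-1 0 0 0.005 0" --pt "-1 0 0 0.01 0" --pt "-1 0 0 0.01 0"

```text
t: 18.3
position: [0.5261, 0.1505, 0.0845]
tool_rot: [0.214, -3.107, 0.005]
force: [-1.0, -2.5, 1.4]
grip_width: 0.0191
```

Run:
```python
from h import *
tip()
```

```text
tip [0.5246 0.1503 0.03  ] rel N [1.2 8.6] r 8.6 ang 82.0 toolz [-0.0269 -0.0052] F [-1.  -2.5  1.4] T [-0.55  0.05  0.02]
```

Request:
carry_out --pt "-1 0 0 0.005 0" --pt "-1 0 0 0.01 0" --pt "-1 0 0 0.015 0" --pt "-1 0 0 0.015 0"

```text
t: 18.7
position: [0.5264, 0.1506, 0.0815]
tool_rot: [0.214, -3.108, 0.005]
force: [-0.3, -1.6, 1.4]
grip_width: 0.0193
```

Request:
carry_out --pt "-1 0 0 0.005 0" --pt "-1 0 0 0.01 0" --pt "-1 0 0 0.01 0"

```text
t: 19.0
position: [0.5266, 0.1506, 0.0794]
tool_rot: [0.214, -3.108, 0.005]
force: [0.4, -1.8, 1.7]
grip_width: 0.0192
```

Run:
```python
from h import *
tip()
```

```text
tip [0.5252 0.1503 0.0249] rel N [1.8 8.6] r 8.8 ang 78.0 toolz [-0.0255 -0.005 ] F [ 0.4 -1.8  1.7] T [-0.54 -0.12  0.01]
```

Request:
carry_out --pt "-1 0 0 0.004 0" --pt "-1 0 0 0.008 0" --pt "-1 0 0 0.012 0" --pt "-1 0 0 0.012 0"

```text
t: 19.4
position: [0.5269, 0.1506, 0.077]
tool_rot: [0.214, -3.109, 0.005]
force: [0.8, -2.3, 2.0]
grip_width: 0.0192
```

Request:
carry_out --pt "-1 0 0 0.004 0" --pt "-1 0 0 0.008 0" --pt "-1 0 0 0.008 0"

```text
t: 19.7
position: [0.527, 0.1506, 0.0753]
tool_rot: [0.214, -3.11, 0.005]
force: [0.0, -2.7, 2.2]
grip_width: 0.0192
```

Run:
```python
from h import *
tip()
```

```text
tip [0.5257 0.1503 0.0208] rel N [2.3 8.6] r 8.9 ang 75.0 toolz [-0.0244 -0.0049] F [ 0.  -2.7  2.2] T [-0.59 -0.23  0.04]
```

Request:
carry_out --pt "-1 0 0 0.004 0" --pt "-1 0 0 0.008 0" --pt "-1 0 0 0.01 0" --pt "-1 0 0 0.01 0"

```text
t: 20.1
position: [0.5272, 0.1507, 0.0734]
tool_rot: [0.214, -3.11, 0.005]
force: [-0.1, -3.6, 2.4]
grip_width: 0.0193
```

Request:
carry_out --pt "-1 0 0 0.004 0" --pt "-1 0 0 0.008 0" --pt "-1 0 0 0.008 0"

```text
t: 20.4
position: [0.5274, 0.1507, 0.0717]
tool_rot: [0.214, -3.111, 0.005]
force: [1.4, -2.7, 2.6]
grip_width: 0.0193
```

Run:
```python
from h import *
tip()
```

```text
tip [0.5261 0.1504 0.0172] rel N [2.7 8.7] r 9.1 ang 73.0 toolz [-0.0232 -0.0047] F [ 1.4 -2.7  2.6] T [-0.55 -0.33  0.01]
```

Request:
carry_out --pt "-1 0 0 0.004 0" --pt "-1 0 0 0.008 0" --pt "-1 0 0 0.01 0" --pt "-1 0 0 0.01 0"

```text
t: 20.8
position: [0.5275, 0.1507, 0.0696]
tool_rot: [0.214, -3.111, 0.005]
force: [1.4, -1.8, 2.7]
grip_width: 0.0192
```

Request:
carry_out --pt "-1 0 0 0.004 0" --pt "-1 0 0 0.008 0" --pt "-1 0 0 0.008 0"

```text
t: 21.1
position: [0.5275, 0.1506, 0.0679]
tool_rot: [0.214, -3.111, 0.005]
force: [0.7, -3.2, 1.4]
grip_width: 0.019
```

Run:
```python
from h import *
tip()
```

```text
tip [0.5263 0.1504 0.0134] rel N [2.9 8.7] r 9.2 ang 72.0 toolz [-0.0227 -0.0047] F [ 0.7 -3.2  1.4] T [-0.58 -0.38 -0.05]
```

Request:
carry_out --pt "-1 0 0 0.003 0" --pt "-1 0 0 0.006 0" --pt "-1 0 0 0.006 0"

```text
t: 21.4
position: [0.5275, 0.1506, 0.0666]
tool_rot: [0.214, -3.111, 0.005]
force: [0.7, -3.0, 2.6]
grip_width: 0.0191
```

Request:
carry_out --pt "-1 0 0 0.003 0" --pt "-1 0 0 0.005 0" --pt "-1 0 0 0.005 0"

```text
t: 21.7
position: [0.5276, 0.1507, 0.0664]
tool_rot: [0.214, -3.111, 0.004]
force: [-0.4, -2.5, 7.9]
grip_width: 0.0192
```

Request:
carry_out --pt "-1 0 0 0.003 0" --pt "-1 0 0 0.005 0" --pt "-1 0 0 0.005 0"

```text
t: 22.0
position: [0.5277, 0.1507, 0.0664]
tool_rot: [0.213, -3.111, 0.004]
force: [-1.8, -3.2, 8.5]
grip_width: 0.0196
```

Request:
carry_out --pt "-0.4 0 0 0 0" --pt "-0.2 0 0 0 0" --pt "0 0 0 0 0" --pt "0 0 0 0 0" --pt "0 0 0 0 0"

```text
t: 22.5
position: [0.5272, 0.1509, 0.066]
tool_rot: [0.214, -3.11, 0.004]
force: [-0.4, -0.3, -0.3]
grip_width: 0.0427
```

Run:
```python
from h import *
tip(); print(sense()["grip_width"])
```

```text
tip [0.5259 0.1507 0.0115] rel N [2.5 9. ] r 9.4 ang 75.0 toolz [-0.0242 -0.004 ] F [-0.4 -0.3 -0.3] T [-0.01 -0.04  0.02]
0.04271279426129524
```

Request:
carry_out --pt "0.2 0 0 -0.05 0" --pt "0.2 0 0 -0.15 0" --pt "0.2 0 0 -0.3 0" --pt "0.2 0 0 -0.5 0" --pt "0.2 0 0 -0.7 0"

```text
t: 23.0
position: [0.5302, 0.1512, 0.2077]
tool_rot: [0.213, -3.109, 0.004]
force: [0.6, 0.5, 0.8]
grip_width: 0.0511
```

Request:
carry_out --pt "0.2 0.1 0.5 -0.2 0" --pt "0.2 0.1 0.9 -0.2 0" --pt "0.2 0.1 0.9 -0.2 0" --pt "0.2 0.1 0.9 -0.2 0" --pt "0.2 0.1 0.9 -0.2 0"

```text
t: 23.5
position: [0.4835, 0.3361, 0.2498]
tool_rot: [0.233, -3.109, -0.005]
force: [0.3, 0.5, -0.4]
grip_width: 0.0512
```

Run:
```python
from h import *
s,ds=camera("scene"); t,dt=camera("top")
a=cv2.resize(s[120:220,255:355,::-1],(400,400),interpolation=cv2.INTER_CUBIC); b=cv2.resize(t[150:250,150:250,::-1],(400,400),interpolation=cv2.INTER_CUBIC)
cv2.imwrite("pics/f.png",np.hstack([a,b]))
vv,uu=np.mgrid[0:420,0:560]
for c,im,d,(u,v) in(("scene",s,ds,(316,160)),("top",t,dt,(200,207))):
    P=cloud(c,d); h=cv2.cvtColor(im,cv2.COLOR_RGB2HSV)
    m=(abs(uu-u)<25)&(abs(vv-v)<25)&(h[...,0]<16)&(h[...,1]>170)&(h[...,2]>60)&(P[...,2]>.06)
    q=P[m]; print(c,m.sum(),np.percentile(q[:,2],[50,90,98]).round(4))
    k=m&(P[...,2]>.1); w=rays(c,np.c_[uu[k],vv[k]],.106); print(" top face",k.sum(),w[:,:2].mean(0).round(4))
    y=(abs(uu-u)<20)&(abs(vv-v)<20)&(h[...,0]>18)&(h[...,0]<36)&(h[...,1]>120)&(h[...,2]>70)
    q=rays(c,np.c_[uu[y],vv[y]],.058)[:,:2]; r=cv2.minEnclosingCircle((q*1000).astype(np.float32)); print(" ring",y.sum(),r)
print(sense()["t"],sense()["position"])
```

```text
scene 132 [0.099  0.1073 0.1086]
 top face 62 [0.5268 0.149 ]
 ring 37 ((525.5044555664062, 150.9359893798828), 19.30178451538086)
top 124 [0.1065 0.1088 0.1098]
 top face 96 [0.5248 0.1499]
 ring 68 ((524.3984985351562, 149.85252380371094), 19.788965225219727)
23.6 [0.48622112 0.32813668 0.24854836]
```

View pics/f.png

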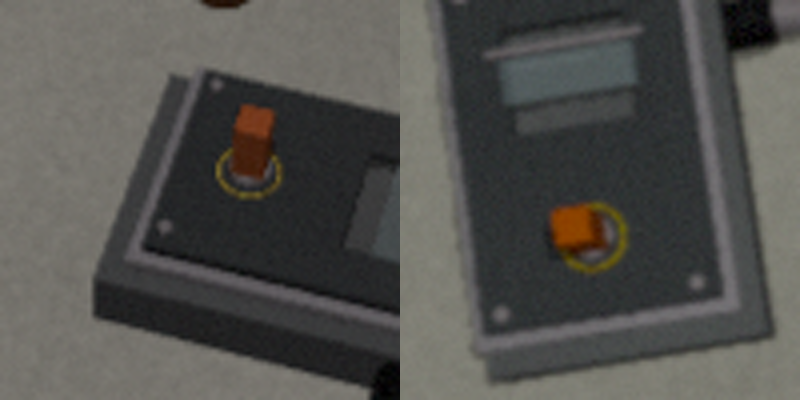

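The pin stands with its collar inside the yellow ring (left view (250,180), right view (590,235)). Head top reads ~0.107 m against the expected 0.106 m, and it is within 2 mm of the ring's centre. The gripper is clear, so I'm handing in.

```bash
python3 -c "
from workcell import *
print(hand_in()); print(sense()['t'])"
```

```text
the job is handed in; nothing more can be done
None
the job is handed in; nothing more can be done
```

I locked the stage with the larger pin and handed the job in at about 23.6 s. The pin is home through both plates and into the bush, and the gripper is clear. No verdict was reported.

- **Finding the hole:** I took the pin from the 60 mm holder and lowered it through both plates onto the bush. Sliding the tip jammed when pushing toward +x, so I switched to lifting and probing. The hole turned up about 8.5 mm from the axis, toward +y.
- **Driving home:** Upward force stayed under about 3 N on the way down. It rose to 8.5 N when the collar met the upper plate, and I released there. The highest reading was about 21 N in total, during the jammed search, against the 40 N limit; I only read forces at the end of each move.
- **Last checks:**
  - The head top reads about 0.107 m (0.106 m expected).
  - The head is within about 2 mm of the ring centre in both cameras.
  - The tip was about 9 mm from my estimate of the nominal axis (limit 11 mm), but that estimate is only good to a couple of mm.
  - Tool tilt at release was about 0.025 rad (limit 0.06). I did not measure the pin's own tilt after letting go.
- **Bystanders:** The arm stayed well clear of the jar, objective and dish. I did not measure their positions again at the end.

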